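# Cure a rocking kiln shelf

## Robot

A 6-joint arm with a two-finger parallel gripper is mounted at the origin on the work surface. World frame = base frame: x ahead of the robot, y to its left, z up, the work surface at z = 0. Lengths are in mm, angles in rad, forces in N, time in s.
With the tool pointing down it reaches from about 400 to 925 mm from the base axis. Payload 12.5 kg.
Tool frame: the origin (TCP) lies at the very end of the fingers, on their centre line; the grasp point (between the pads) lies env.grip_point_offset behind it (env.grip_point_offset is the distance from the TCP to the grasp point, in mm); y points along the fingers, z is the direction in which the jaws open and shut, and the axes are right-handed (so a half turn about y gives the same grasp; the last joint's range is limited). The gripper opens to 95 mm and grips with 3 to 60 N. Pads are 20 mm wide; open, the fingers measure 119 mm over their backs; the gripper's body (75 mm by 180 mm) begins 59 mm behind the grasp point.
Start: joints at [0.997, 0.491, 1.559, -0, 1.092, -0.106], TCP at [281.815, 557.878, 214.661] pointing down, gripper open.
Joint ranges: [-3.1, 3.1], [-0.84, 2.19], [0.05, 2.79], [-1.13, 4.28], [0.06, 2.93], [-2.69, 2.69]. Speed limits (rad/s): [2.22, 2.22, 2.79, 3.14, 3.14, 3.14].

## Interface

Orientations are given as [roll, pitch, yaw] about the fixed x, y, z axes, in that order (R = Rz(yaw) Ry(pitch) Rx(roll)).
In Python, from cell import readout, read_camera, env, nets gives the robot as it stands.
- The arm moves only by the tool apply_moves, never from a script. Its argument "increments" is a list of rows, each a list of 3 entries, a list of its own where there are three numbers: the shift along the tool's x, y, z in cm, then the turn, a rotation vector about the tool's x, y, z in degrees, then the finger opening in cm, from 0 to 9.51. A call has exactly 5 rows; each row shifts and turns the pose as measured when the row begins, along the tool's axes as they then stand; what a row does not reach is not made up. A row lasts 1/8 s, in which the tool goes at most 62.5 mm and 10.7 degrees, less where a joint would pass 70% of its speed; a pose out of reach is approached as far as the arm can. A call with a gripper value outside its range is refused whole. The fingers move at their own pace and stop on an object; the grip force is fixed at half the most. Time passes only in rows, so rows that do not move let the fingers close, or fill a call up. It gives the time, the measured TCP pose, the force and the opening at its end, in the units of the state.
- readout.state(): the state, without advancing time (a new reading comes with each control period).
- read_camera(name): name is "scene" or "top" or "wrist"; returns a dict with "img" (400x640x3 uint8, red, green, blue), "vfov" (degrees; the focal length in pixels is half the picture's height over the tangent of half this angle, whatever the lens; pixels are square), "cx", "cy" (the principal point, pixels), "rvec" (rotation vector, rad) and "tvec" (3), from world to camera coordinates, as OpenCV has them; the wrist camera has in their place "mount" (4x4, takes a point from camera to tool coordinates, whose origin is the TCP and whose axes are the tool frame's). Camera axes: x right, y down, z forward; pixel columns grow to the right and rows downward; lengths in mm; the calibration is good to about 2 mm. A picture is of the moment at which its call begins: read the wrist's pose just before it. There is no depth.
- env.job_done(): hands the job in, once; it reports no verdict.
Trained networks look in a picture, given as the dict that the camera call returned (one of the last four; its "shot" number tells which), for a name from the list of things; names that differ only in an ending like _2 or _b are one class to them, and where a whole thing is asked for, a point or a joint stands for the part that bears it (a point fixed in the world has none). Each returns a list of dicts, best first, with "confidence" (0 to 1); they miss things now and then, are a little off and sometimes report something else, mostly with a low value. They report only what shows in the picture. A call takes as long as a camera call.
- nets.look_for(picture, thing): "point" ([x, y, z] in mm, in the coordinates of the camera as it stood for that picture, good to about 4 mm: the middle of the surface that is visible of it).
- nets.mark_of(picture, thing): "point" ([x, y, z] in mm, in the coordinates of the camera as it stood for that picture, good to about 4 mm: a listed point, or the origin of a listed thing).
The state is a dict: "t": time; "joints": joint angles; "qvel": joint speeds; "tau": joint torques, N m; "eef_pos": TCP position; "tcp_rot": TCP orientation; "ft_force": force on the tool from outside, world axes, zero at the start; "moment": the same for the moment, N m; "opening": opening from 0.0 (shut) to 1.0 (fully open).
Only numpy, scipy, OpenCV 4.12 (cv2) and the standard library are available. Lean on these libraries where they do the work, as an engineer would, in place of code of your own. Each camera call takes 0.05 s, during which the arm holds its last target. There are 200 camera calls.

## Task

The small kiln shelf rocks: press down on its corners with the fingertips to find the one corner that gives, then push that corner's raised shim lever down flat, leaving the other three levers up. Finally press firmly on that same corner again to prove that it now stands on its shim, and let go. Only press: do not lift the shelf or shift it out of place, and leave the pottery and bottle around it alone.

Things in the scene. Friction and masses are not known exactly. Their poses are not given: they have to be found in the camera images.
- shelf: the small kiln shelf: a loose, plain pale ceramic slab 150 x 220 x 18 mm, about 1.3 kg, lying flat on four round props under its corners; origin at the centre of its underside, 70 mm above the bench; x across its 150 mm side (away from the robot, turned by up to 0.3 rad either way), y along its 220 mm side (to the robot's left), z up
- corner_1 (a point): the spot to press on the shelf's near left corner, on its upper face (88 mm above the bench), 17 mm in from the long edge and 26 mm in from the short end. A sound corner does not give; the one loose corner, with a prop 6 mm short, sinks about 5 mm under about 4 N, then meets its prop, and comes up when let go
- corner_2 (a point): the spot to press on the shelf's near right corner, on its upper face (88 mm above the bench), 17 mm in from the long edge and 26 mm in from the short end. A sound corner does not give; the one loose corner, with a prop 6 mm short, sinks about 5 mm under about 4 N, then meets its prop, and comes up when let go
- corner_3 (a point): the spot to press on the shelf's far right corner, on its upper face (88 mm above the bench), 17 mm in from the long edge and 26 mm in from the short end. A sound corner does not give; the one loose corner, with a prop 6 mm short, sinks about 5 mm under about 4 N, then meets its prop, and comes up when let go
- corner_4 (a point): the spot to press on the shelf's far left corner, on its upper face (88 mm above the bench), 17 mm in from the long edge and 26 mm in from the short end. A sound corner does not give; the one loose corner, with a prop 6 mm short, sinks about 5 mm under about 4 N, then meets its prop, and comes up when let go
- shim_1 (a joint): hinge of the shim lever of the near left corner (corner_1): 0 = tab fully raised (starts at 0 to 0.06), 0.40 rad = pressed flat; stiff hinge that stays where it is left; flat, its inner heel stands 1.5 mm under the shelf's corner and can carry it
- shim_2 (a joint): hinge of the shim lever of the near right corner (corner_2): 0 = tab fully raised (starts at 0 to 0.06), 0.40 rad = pressed flat; stiff hinge that stays where it is left; flat, its inner heel stands 1.5 mm under the shelf's corner and can carry it
- shim_3 (a joint): hinge of the shim lever of the far right corner (corner_3): 0 = tab fully raised (starts at 0 to 0.06), 0.40 rad = pressed flat; stiff hinge that stays where it is left; flat, its inner heel stands 1.5 mm under the shelf's corner and can carry it
- shim_4 (a joint): hinge of the shim lever of the far left corner (corner_4): 0 = tab fully raised (starts at 0 to 0.06), 0.40 rad = pressed flat; stiff hinge that stays where it is left; flat, its inner heel stands 1.5 mm under the shelf's corner and can carry it
- tab_1 (a point): the spot to press on the steel tongue of the near left shim lever, 28 x 4 mm, sticking out past the shelf's short end; on its upper face, 52 mm out from the hinge, 13 mm from its outer end; about 87 mm above the bench raised (sloping up 0.4 rad), 66 mm when flat on its wooden stop; pushing straight down here takes about 9 N
- tab_2 (a point): the spot to press on the steel tongue of the near right shim lever, 28 x 4 mm, sticking out past the shelf's short end; on its upper face, 52 mm out from the hinge, 13 mm from its outer end; about 87 mm above the bench raised (sloping up 0.4 rad), 66 mm when flat on its wooden stop; pushing straight down here takes about 9 N
- tab_3 (a point): the spot to press on the steel tongue of the far right shim lever, 28 x 4 mm, sticking out past the shelf's short end; on its upper face, 52 mm out from the hinge, 13 mm from its outer end; about 87 mm above the bench raised (sloping up 0.4 rad), 66 mm when flat on its wooden stop; pushing straight down here takes about 9 N
- tab_4 (a point): the spot to press on the steel tongue of the far left shim lever, 28 x 4 mm, sticking out past the shelf's short end; on its upper face, 52 mm out from the hinge, 13 mm from its outer end; about 87 mm above the bench raised (sloping up 0.4 rad), 66 mm when flat on its wooden stop; pushing straight down here takes about 9 N
- cup: loose white cup, 72 mm wide, 80 mm high, a bystander; origin under its centre
- bowl: loose terracotta bowl, 120 mm wide, 55 mm high, a bystander; origin under its centre
- spare_prop: loose spare kiln prop, an upright pale cylinder 44 mm across, 50 mm high, a bystander; origin under its centre
- bottle: loose blue bottle, 56 mm wide, 130 mm high, a bystander; origin under its centre

How it is judged:
By the outcome, as a careful person would: the job done as asked, in the order asked, and still so for the second after the job is handed in, with the robot touching nothing.
It also fails if it takes over 58 s, if anything falls off the work surface, if the arm or the gripper's body presses on something with over 40 N, if the wrist force passes 120 N, or if a joint passes its speed limit or range.

## Working session

There is one attempt and no reset: what is moved stays moved. The work goes in short steps, Python scripts to look and compute and a tool call to move; the robot and the scene stay as the last step left them, time stands still between calls to the robot, and variables do not carry over. Pictures are saved under pics/ and viewed, about 8 in all and at most 12, crops included, and the job is handed in when it is done.

Besides the shell and the picture viewer there is one more tool, called after "Call:" as name(argument=value, ...), one argument or row to a line, values as JSON. apply_moves: Moves the arm, as the interface text tells. Its arguments: {"type":"object","properties":{"increments":{"type":"array"}},"required":["increments"]}

```bash
ls; mkdir -p pics
cat > h.py <<'E'
import numpy as np, cv2
from scipy.spatial.transform import Rotation as R
from cell import readout, read_camera, env, nets
def w(c,p): return cv2.Rodrigues(np.array(c["rvec"],float))[0].T@(np.array(p)-np.array(c["tvec"]).ravel())
def tr(): return R.from_euler('xyz',readout.state()["tcp_rot"])
E
python3 - <<'E'
from h import *
s=readout.state(); print(s)
print(tr().as_matrix().round(3), env.grip_point_offset)
for n in("scene","top"):
    c=read_camera(n); cv2.imwrite(f"pics/{n}0.png",c["img"][:,:,::-1])
    for t in("shelf","cup","bowl","spare_prop","bottle","corner_1","tab_1"):
        print(n,t,[(w(c,d["point"]).round(0).tolist(),round(d["confidence"],2)) for d in nets.mark_of(c,t)[:6]])
E
```

```text
pics
{'t': 0.0, 'joints': array([ 9.97376803e-01,  4.91546879e-01,  1.55943210e+00,  1.59019546e-05,
        1.09171121e+00, -1.05616050e-01]), 'qvel': array([-4.33132292e-04, -1.22549738e-03, -6.20473285e-04, -7.64190411e-05,
       -1.34367978e-04,  2.55718217e-04]), 'tau': array([-1.70463616e-03, -6.12631202e+01, -2.58187187e+01,  6.91854581e-02,
        4.80708957e-02, -5.42487271e-05]), 'eef_pos': array([281.6845193 , 557.65675725, 214.07560491]), 'tcp_rot': array([-1.57188626e+00,  1.29727163e-04, -4.67810883e-01]), 'ft_force': array([0.71796127, 0.8112435 , 0.75400102]), 'moment': array([-0.0161836 , -0.00495906, -0.0447309 ]), 'opening': 0.9954520750698356}
[[ 0.893 -0.001  0.451]
 [-0.451 -0.001  0.893]
 [-0.    -1.    -0.001]] 18.8
scene shelf [([538.0, 53.0, 69.0], 0.62)]
scene cup [([490.0, 435.0, -2.0], 0.8)]
scene bowl [([477.0, -433.0, -3.0], 0.73)]
scene spare_prop [([777.0, 34.0, 0.0], 0.55), ([536.0, -117.0, 90.0], 0.25)]
scene bottle [([774.0, -149.0, -1.0], 0.58), ([462.0, 116.0, 88.0], 0.53)]
scene corner_1 [([509.0, -38.0, 89.0], 0.94), ([621.0, -10.0, 91.0], 0.84), ([463.0, 117.0, 87.0], 0.82), ([579.0, 151.0, 85.0], 0.68)]
scene tab_1 [([638.0, -96.0, 86.0], 0.77), ([440.0, 197.0, 88.0], 0.75), ([539.0, -122.0, 87.0], 0.66), ([542.0, 228.0, 85.0], 0.49), ([489.0, 435.0, -1.0], 0.35)]
top shelf [([539.0, 53.0, 70.0], 0.98)]
top cup [([488.0, 432.0, -1.0], 0.78)]
top bowl [([475.0, -436.0, 1.0], 0.66), ([503.0, -43.0, 87.0], 0.21)]
top spare_prop [([475.0, -435.0, 2.0], 0.57)]
top bottle [([770.0, -149.0, 2.0], 0.56)]
top corner_1 [([619.0, -13.0, 83.0], 0.98), ([459.0, 112.0, 89.0], 0.74), ([571.0, 149.0, 89.0], 0.61), ([506.0, -41.0, 89.0], 0.58)]
top tab_1 [([439.0, 200.0, 87.0], 0.77), ([533.0, -125.0, 89.0], 0.74), ([540.0, 229.0, 89.0], 0.7), ([636.0, -91.0, 83.0], 0.59)]
```

```bash
python3 -c "
import cv2,numpy as np
a=cv2.imread('pics/scene0.png');b=cv2.imread('pics/top0.png');cv2.imwrite('pics/both.png',cv2.resize(np.vstack([a,b]),(480,600),interpolation=cv2.INTER_AREA))"
```

```text
(no output)
```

View pics/top0.png

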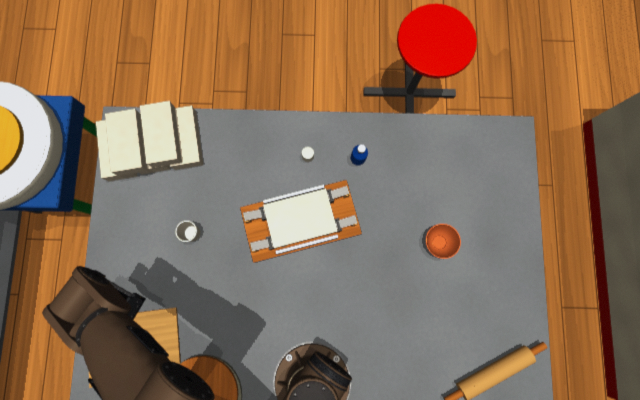

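The top picture shows the shelf at about pixel (300,218), with grey tabs at (252,214), (260,244), (340,190) and (347,222). The bystanders stand well clear. The networks agree with each other: shelf centre is about (538.5, 53) and yaw about 0.29, which puts the corners at (459,117), (507,-44), (618,-11) and (570,150). I'll start the approach with the fingers shut and turn the tool square to the world axes.

Call:
apply_moves(
  increments=[
    [[4.2,0,-3.7],[0,-5.4,0],0],
    [[3.8,0,-4.1],[0,-5.4,0],0],
    [[3.4,0,-4.4],[0,-5.4,0],0],
    [[3.0,0,-4.7],[0,-5.4,0],0],
    [[2.6,0,-5.0],[0,-5.4,0],0],
  ],
)

```text
t: 1.42
eef_pos: [388.8, 294.7, 214.2]
tcp_rot: [-1.57, -0.002, 0.024]
ft_force: [0.6, -0.4, 0.6]
opening: 0.53
```

Call:
apply_moves(
  increments=[
    [[1.7,1.5,-4.4],[0,1.4,0],0],
    [[1.7,2,-4.4],[0,0,0],0],
    [[1.7,2,-4.4],[0,0,0],0],
    [[1.7,2,-4.2],[0,0,0],0],
    [[0,0,0],[0,0,0],0],
  ],
)

```text
t: 2.05
eef_pos: [461.7, 112.9, 138.5]
tcp_rot: [-1.568, -0.006, -0.004]
ft_force: [0.2, 0.7, 0.6]
opening: 0.025
```

Call:
apply_moves(
  increments=[
    [[-0.2,2,0.3],[0,0,0],0],
    [[0,2,0],[0,0,0],0],
    [[0,0.4,0],[0,0,0],0],
    [[0,0,0],[0,0,0],0],
    [[0,0,0],[0,0,0],0],
  ],
)

```text
t: 2.68
eef_pos: [460.7, 117.9, 96.0]
tcp_rot: [-1.567, -0.01, -0.004]
ft_force: [0.6, -0.1, -0.5]
opening: 0.005
```

Run:
```python
from h import *
for n in ("top","scene"):
    c=read_camera(n)
    for t in("corner_1","tab_1","shelf"):
        print(n,t,[(w(c,d["point"]).round(0).tolist(),round(d["confidence"],2)) for d in nets.mark_of(c,t)[:5]])
c=read_camera("scene");cv2.imwrite("pics/s1.png",c["img"][:,:,::-1]); print(readout.state()["eef_pos"])
```

```text
top corner_1 [([505.0, -41.0, 90.0], 0.95), ([571.0, 148.0, 89.0], 0.8), ([617.0, -8.0, 81.0], 0.64)]
top tab_1 [([634.0, -94.0, 84.0], 0.71), ([539.0, 231.0, 90.0], 0.71), ([534.0, -123.0, 88.0], 0.65)]
top shelf [([540.0, 54.0, 71.0], 0.84)]
scene corner_1 [([462.0, 118.0, 90.0], 0.93), ([579.0, 150.0, 83.0], 0.83), ([510.0, -40.0, 87.0], 0.66), ([620.0, -12.0, 87.0], 0.62), ([637.0, -94.0, 87.0], 0.43)]
scene tab_1 [([640.0, -96.0, 85.0], 0.76), ([579.0, 152.0, 85.0], 0.66), ([541.0, 232.0, 85.0], 0.61), ([539.0, -120.0, 87.0], 0.52), ([446.0, 200.0, 86.0], 0.48)]
scene shelf [([540.0, 53.0, 71.0], 0.68)]
[460.51194578 117.5425001   95.32481422]
```

View pics/s1.png

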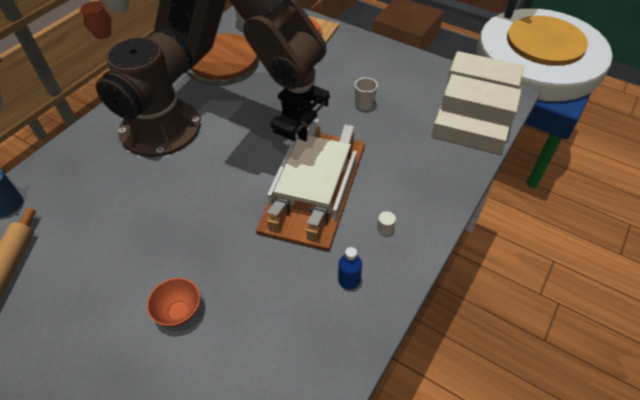

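The fingertips at about (310,135) are right over the near left corner, and the fresh measurements agree with the first ones. Next I press.

Call:
apply_moves(
  increments=[
    [[0,0.5,0],[0,0,0],0],
    [[0,0.2,0],[0,0,0],0],
    [[0,0.2,0],[0,0,0],0],
    [[0,0.1,0],[0,0,0],0],
    [[0,0.1,0],[0,0,0],0],
  ],
)

```text
t: 3.75
eef_pos: [460.6, 117.5, 88.2]
tcp_rot: [-1.567, -0.012, -0.004]
ft_force: [-4.5, -0.5, 17.6]
opening: 0.006
```

Corner 1 holds 17.6 N at z = 88.2, so it is sound. On to corner 2.

Call:
apply_moves(
  increments=[
    [[0,-2,0],[0,0.2,0.6],0],
    [[1.5,0,-5.2],[0,0,0],0],
    [[1.5,0,-5.2],[0,0,0],0],
    [[1.5,0,-5.2],[0,0,0],0],
    [[0,0,0],[0,0,0],0],
  ],
)

```text
t: 4.38
eef_pos: [505.9, -42.9, 107.9]
tcp_rot: [-1.567, -0.002, -0.005]
ft_force: [-0.3, 0.5, 0.7]
opening: 0.003
```

Call:
apply_moves(
  increments=[
    [[0,1.6,0],[0,0,0],0],
    [[0,0.2,0],[0,0,0],0],
    [[0,0.2,0],[0,0,0],0],
    [[0,0.1,0],[0,0,0],0],
    [[0,0.1,0],[0,0,0],0],
  ],
)

```text
t: 5.0
eef_pos: [505.7, -42.0, 88.3]
tcp_rot: [-1.569, -0.003, -0.002]
ft_force: [-2.5, -2.9, 5.9]
opening: 0.004
```

Call:
apply_moves(
  increments=[
    [[0,0.1,0],[0,0,0],0],
    [[0,0.1,0],[0,0,0],0],
    [[0,0.1,0],[0,0,0],0],
    [[0,0.1,0],[0,0,0],0],
    [[0,0.1,0],[0,0,0],0],
  ],
)

```text
t: 5.62
eef_pos: [506.1, -41.3, 88.3]
tcp_rot: [-1.574, -0.007, 0.004]
ft_force: [-2.8, -4.7, 8.4]
opening: 0.003
```

Corner 2 is sound as well: 8.4 N and no sink. Corner 3 next.

Call:
apply_moves(
  increments=[
    [[0,-2,0],[-0.2,0.2,0.4],0],
    [[4,0,1.1],[0,0,0],0],
    [[4,0,1.1],[0,0,0],0],
    [[3.4,0,1],[0,0,0],0],
    [[0,0,0],[0,0,0],0],
  ],
)

```text
t: 6.25
eef_pos: [622.6, -4.7, 111.5]
tcp_rot: [-1.577, -0.002, 0.004]
ft_force: [-1.5, -0.2, -0.2]
opening: 0.007
```

Call:
apply_moves(
  increments=[
    [[0,1.5,0],[0,0,0],0],
    [[0,0.2,0],[0,0,0],0],
    [[0,0.2,0],[0,0,0],0],
    [[0,0.2,0],[0,0,0],0],
    [[0,0.1,0],[0,0,0],0],
  ],
)

```text
t: 6.88
eef_pos: [620.0, -4.8, 88.3]
tcp_rot: [-1.577, -0.0, 0.004]
ft_force: [-0.5, 1.9, 8.9]
opening: 0.002
```

Call:
apply_moves(
  increments=[
    [[0,0.1,0],[0,0,0],0],
    [[0,0.1,0],[0,0,0],0],
    [[0,0.1,0],[0,0,0],0],
    [[0,0.1,0],[0,0,0],0],
    [[0,0.1,0],[0,0,0],0],
  ],
)

```text
t: 7.5
eef_pos: [620.0, -4.8, 88.3]
tcp_rot: [-1.577, -0.003, 0.003]
ft_force: [-2.5, 0.9, 8.5]
opening: 0.004
```

Call:
apply_moves(
  increments=[
    [[0,-2,0],[0,0,0],0],
    [[-1.6,0,5.2],[0,0,0],0],
    [[-1.6,0,5.1],[0,0,0],0],
    [[-1.6,0,5.1],[0,0,0],0],
    [[0,0,0],[0,0,0],0],
  ],
)

```text
t: 8.12
eef_pos: [571.0, 152.5, 108.8]
tcp_rot: [-1.577, -0.006, 0.0]
ft_force: [0.5, -1.0, 0.0]
opening: 0.002
```

Corner 3 is sound: 8.5 N and no sink. Now I press corner 4, which by elimination should be the loose one.

Call:
apply_moves(
  increments=[
    [[0,1.6,-0.2],[0,0,0],0],
    [[0,0.2,0],[0,0,0],0],
    [[0,0.2,0],[0,0,0],0],
    [[0,0.2,0],[0,0,0],0],
    [[0,0.2,0],[0,0,0],0],
  ],
)

```text
t: 8.75
eef_pos: [572.8, 147.9, 83.7]
tcp_rot: [-1.576, -0.008, -0.003]
ft_force: [-0.8, 4.3, 7.3]
opening: 0.006
```

Call:
apply_moves(
  increments=[
    [[0,0.1,0],[0,0,0],0],
    [[0,0.1,0],[0,0,0],0],
    [[0,0.1,0],[0,0,0],0],
    [[0,0.1,0],[0,0,0],0],
    [[0,0.1,0],[0,0,0],0],
  ],
)

```text
t: 9.38
eef_pos: [572.9, 148.0, 83.4]
tcp_rot: [-1.575, -0.011, -0.004]
ft_force: [-4.2, 0.5, 12.7]
opening: 0.003
```

Corner 4 sinks to 83.4, so it is the loose one. I go to tab 4 at about (541,230).

Call:
apply_moves(
  increments=[
    [[0,-3,0],[0,0,0.6],0],
    [[-1.6,0,4.1],[0,0,0],0],
    [[-1.6,0,4.1],[0,0,0],0],
    [[0,0,0],[0,0,0],0],
    [[0,0,0],[0,0,0],0],
  ],
)

```text
t: 10.0
eef_pos: [540.5, 230.1, 113.6]
tcp_rot: [-1.577, 0.0, -0.005]
ft_force: [-0.4, -0.4, 1.0]
opening: 0.001
```

Run:
```python
from h import *
s=readout.state(); print(s["eef_pos"],s["tcp_rot"])
c=read_camera("wrist"); M=np.array(c["mount"])
for t in("corner_1","tab_1"):
    print(t,[((tr().apply(M[:3,:3]@np.array(d["point"])+M[:3,3])+s["eef_pos"]).round(0).tolist(),round(d["confidence"],2)) for d in nets.mark_of(c,t)[:5]])
cv2.imwrite("pics/w1.png",c["img"][:,:,::-1])
```

```text
[540.49516753 230.137307   113.58206139] [-1.57651270e+00  4.50035353e-04 -5.27271050e-03]
corner_1 [([461.0, 120.0, 82.0], 0.95), ([570.0, 150.0, 89.0], 0.59)]
tab_1 [([440.0, 200.0, 83.0], 0.72), ([539.0, 228.0, 86.0], 0.63)]
```

View pics/w1.png

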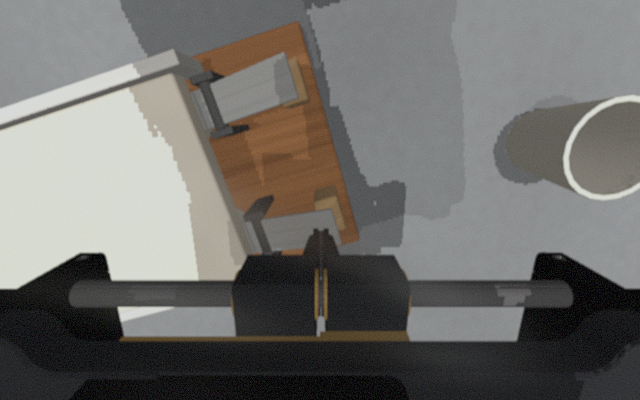

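In the wrist view, tab 4 at (300,230) lies directly under the shut fingertips at (321,235), and tab 1 at (255,90) and the cup are clear. I push the lever down.

Call:
apply_moves(
  increments=[
    [[0,2,0],[0,0,0],0],
    [[0,0.6,0],[0,0,0],0],
    [[0,0.6,0],[0,0,0],0],
    [[0,0.6,0],[0,0,0],0],
    [[0,0.6,0],[0,0,0],0],
  ],
)

```text
t: 10.78
eef_pos: [543.4, 228.2, 72.2]
tcp_rot: [-1.573, -0.004, -0.011]
ft_force: [-4.4, 4.3, 10.3]
opening: 0.003
```

Call:
apply_moves(
  increments=[
    [[0,0.4,0],[0,0,0],0],
    [[0,0.3,0],[0,0,0],0],
    [[0,0.3,0],[0,0,0],0],
    [[0,0.3,0],[0,0,0],0],
    [[0,0.3,0],[0,0,0],0],
  ],
)

```text
t: 11.4
eef_pos: [543.7, 228.7, 65.9]
tcp_rot: [-1.57, -0.007, -0.014]
ft_force: [-11.8, -0.9, 33.5]
opening: 0.006
```

Call:
apply_moves(
  increments=[
    [[0,0.3,0],[0,0,0],0],
    [[0,0.3,0],[0,0,0],0],
    [[0,0.3,0],[0,0,0],0],
    [[0,0.3,0],[0,0,0],0],
    [[0,0.3,0],[0,0,0],0],
  ],
)

```text
t: 12.02
eef_pos: [543.8, 228.7, 66.0]
tcp_rot: [-1.566, -0.013, -0.016]
ft_force: [-11.5, -1.1, 31.0]
opening: 0.005
```

The lever is flat on its stop: z = 66 under 31 N. I go back to corner 4 for the proof press.

Call:
apply_moves(
  increments=[
    [[0,-2.5,0],[0,0,0.6],0],
    [[0,-1.5,0],[0,-0.9,0],0],
    [[1.3,0,-3.8],[0,0,0],0],
    [[1.3,0,-3.8],[0,0,0],0],
    [[0,0,0],[0,0,0],0],
  ],
)

```text
t: 12.65
eef_pos: [571.2, 149.8, 109.0]
tcp_rot: [-1.566, -0.005, 0.002]
ft_force: [-0.4, -0.1, 0.7]
opening: 0.006
```

Run:
```python
from h import *
print(readout.state()["eef_pos"])
c=read_camera("top")
for t in("corner_1","tab_1","shelf"):
    print(t,[(w(c,d["point"]).round(0).tolist(),round(d["confidence"],2)) for d in nets.mark_of(c,t)[:5]])
```

```text
[571.19711114 149.75610995 108.96630697]
corner_1 [([461.0, 116.0, 87.0], 0.97), ([504.0, -40.0, 87.0], 0.84), ([619.0, -10.0, 87.0], 0.73)]
tab_1 [([633.0, -92.0, 82.0], 0.52), ([533.0, -122.0, 89.0], 0.5)]
shelf [([538.0, 54.0, 66.0], 0.82)]
```

Call:
apply_moves(
  increments=[
    [[0,1.6,0],[0,0,0],0],
    [[0,0.2,0],[0,0,0],0],
    [[0,0.2,0],[0,0,0],0],
    [[0,0.2,0],[0,0,0],0],
    [[0,0.2,0],[0,0,0],0],
  ],
)

```text
t: 13.48
eef_pos: [569.9, 154.6, 86.6]
tcp_rot: [-1.566, -0.007, 0.009]
ft_force: [-9.3, -4.2, 29.9]
opening: 0.005
```

Call:
apply_moves(
  increments=[
    [[0,0.2,0],[0,0,0],0],
    [[0,0.2,0],[0,0,0],0],
    [[0,0.2,0],[0,0,0],0],
    [[0,0.2,0],[0,0,0],0],
    [[0,0.2,0],[0,0,0],0],
  ],
)

```text
t: 14.1
eef_pos: [569.9, 154.7, 86.7]
tcp_rot: [-1.566, -0.012, 0.011]
ft_force: [-5.9, -2.9, 23.0]
opening: 0.008
```

Corner 4 now stops at 86.6–86.7 under 23–30 N, about the 1.5 mm shim gap, where before it sank to 83.4. I release and check.

Call:
apply_moves(
  increments=[
    [[0,-2.5,0],[0,0,0],0],
    [[0,-4,0],[0,0,0],0],
    [[0,-5,0],[0,0,0],0],
    [[0,-4,0],[0,0,0],0],
    [[0,0,0],[0,0,0],0],
  ],
)

```text
t: 14.72
eef_pos: [567.5, 154.4, 246.7]
tcp_rot: [-1.567, -0.012, 0.012]
ft_force: [0.5, 0.2, -0.0]
opening: 0.005
```

Call:
apply_moves(
  increments=[
    [[-3,-2,5],[0,0,0],0],
    [[-3,-2,5],[0,0,0],0],
    [[-3,0,5],[0,0,0],0],
    [[-3,0,5],[0,0,0],0],
    [[0,0,0],[0,0,0],0],
  ],
)

```text
t: 15.35
eef_pos: [440.3, 357.8, 282.2]
tcp_rot: [-1.569, -0.006, 0.009]
ft_force: [0.6, -1.2, -1.1]
opening: 0.006
```

Run:
```python
from h import *
s=readout.state();print(s["t"],s["eef_pos"],s["ft_force"])
for n in("scene","top"):
    c=read_camera(n); cv2.imwrite(f"pics/{n}9.png",c["img"][:,:,::-1])
    for t in("shelf","tab_1"):
        print(n,t,[(w(c,d["point"]).round(0).tolist(),round(d["confidence"],2)) for d in nets.mark_of(c,t)[:6]])
    if n=="scene": cv2.imwrite("pics/crop9.png",cv2.resize(c["img"][100:260,220:420,::-1],(750,600),interpolation=cv2.INTER_CUBIC))
```

```text
15.35 [440.31326048 357.83726954 282.15880599] [ 0.56485997 -1.18538416 -1.07149775]
scene shelf [([537.0, 56.0, 71.0], 0.63)]
scene tab_1 [([440.0, 199.0, 85.0], 0.68), ([538.0, -125.0, 88.0], 0.66), ([639.0, -94.0, 85.0], 0.62), ([538.0, 235.0, 67.0], 0.42)]
top shelf [([539.0, 52.0, 69.0], 0.81)]
top tab_1 [([634.0, -95.0, 83.0], 0.62), ([440.0, 201.0, 83.0], 0.56), ([538.0, 234.0, 71.0], 0.49), ([535.0, -122.0, 89.0], 0.46)]
```

View pics/crop9.png

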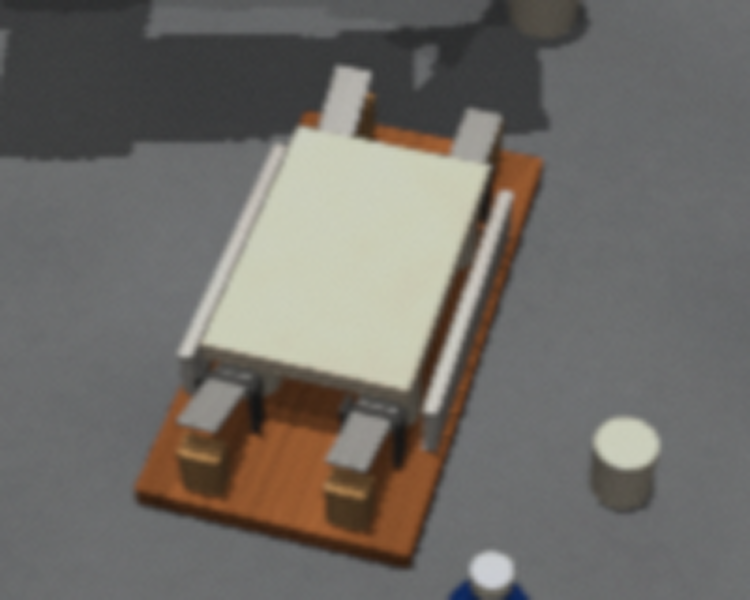

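The crop shows the far left lever flat at (478,140), the other three levers still raised at (345,100), (212,400) and (360,440), and the shelf in place. Handing in.

```bash
python3 -c "
from cell import env; print(env.job_done())"
```

```text
the job is handed in; nothing more can be done
None
```

The far left corner (corner 4) was the loose one. I pushed its shim lever down flat, proved the corner with a second press, released it, and handed the job in at about 15 s.

- **Finding the corner:** corners 1, 2 and 3 all held at about z = 88 mm under 17.6, 8.4 and 8.5 N. Corner 4 sank to 83.4 mm.
- **Lever:** the tab of shim 4 went down to 66 mm under about 31 N, which is flat on its stop.
- **Proof press:** corner 4 then stopped at 86.6–86.7 mm under 23–30 N, so it stands on its shim.
- **Last checks:** the cameras put tab 4 at 67–71 mm and the other three tabs at 83–89 mm, still raised. The shelf was within about 3 mm of where it started, inside the measuring error. The arm was clear, with no contact force beyond noise.

No check failed. Two things were less exact:
- On corners 2 and 3 I pressed more lightly than on corner 1, and about 6 mm off the spot on corner 3.
- I did not measure the pottery and bottle again at the end, but the arm never came close to them.

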